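Slide the wax pan to the other ring of the hotplate

TASK

The wax pan on the two-ring hotplate has to go over to the other ring, where its carrying yoke is standing in the way. First hang the yoke astride the steel rail, one leg on each side of the bar, and let go of it; then push the pan along the plate, without lifting or tipping it, until it stands wholly inside the other ring. Do not knock the other things on the bench out of their places.

Things in the scene. Friction and masses are not known exactly. Their poses are not given: they have to be found in the camera images.
- plate: Fixed white hotplate, 200 mm (its x) by 380 mm (its y) by 45 mm high, with a flat dark steel top. Origin: centre of its underside on the bench; z up. Two small black control knobs on its front (-x) side; they play no part.
- ring_a (a point): Centre of one of the two rings marked on the hotplate's top by thin pale circles of 65 mm inner radius; on the top surface, 45 mm above the bench, at +90 mm along the plate's y. The circles are flush with the top.
- ring_b (a point): Centre of the other ring, alike, at -90 mm along the plate's y. The pan starts on one of the rings and the yoke on the other; which is which varies.
- pan: Loose open round aluminium pan, empty, 104 mm across (100 mm at the foot) and 58 mm high, wall 3 mm, about 0.6 kg. Origin: centre of its underside; z up. A black bar handle, 20 mm wide, 13 mm thick, runs along the pan's -x to 141 mm from its centre; mid-line 46 mm above the underside.
- yoke: Loose steel carrying yoke, 0.25 kg: inverted U, 36 mm deep (its y), wooden grip on top. Origin: underside, midway between the feet; z up. Legs at x = -36 and +36 mm (68 mm clear between), feet turned out to x = -52 and +52. Sloping shoulders rise to a bridge 24 mm wide (x), underside z = 98 mm. Grip: z = 102 to 152 mm, 22 mm (x) by 34 mm (y). Hung, its y lies along the bar.
- yoke_notch (a point): Middle of the underside of the yoke's bridge, 98 mm above the yoke's origin: the spot that rests on the bar.
- rail: Fixed steel rail: a level round bar 14 mm thick along the rail's y, 240 mm long between two posts. Origin: on the bench below the middle of the bar; z up.
- rail_mid (a point): Middle of the bar, on its centre line, 140 mm above the bench; the bar's top is 7 mm higher. Nothing lies under the bar.
- cast: White plaster dental cast, loose, 60 by 70 by 37 mm, in front of the rail. Origin: centre of its underside. Leave in place.
- roll: White paper roll standing on end, loose, 110 mm across, 100 mm high, behind the rail. Origin: centre of its underside. Leave in place.
- jar: Lidded jar, loose, 56 mm across, 85 mm high, behind the hotplate. Origin: centre of its underside. Leave in place.
- bowl: Dark rubber mixing bowl, loose, 100 mm across, 55 mm high, behind the hotplate. Origin: centre of its underside. Leave in place.
- spatula: Spatula, loose, 170 mm long along its x, lying in front of the hotplate. Leave in place.
Not all that is in view belongs to the job. What is shaped like the pan but green is not meant.

How it is judged:
By the outcome, as a careful person would: the job done as asked, in the order asked, and still so for the second after the job is handed in, with the robot touching nothing.
It also fails if it takes over 54 s, if anything falls off the work surface, if the arm or the gripper's body presses on something with over 40 N, if the wrist force passes 120 N, or if a joint passes its speed limit or range.

ROBOT

A 6-joint arm with a two-finger parallel gripper is mounted at the origin on the work surface. World frame = base frame: x ahead of the robot, y to its left, z up, the work surface at z = 0. Lengths are in mm, angles in rad, forces in N, time in s.
With the tool pointing down it reaches from about 350 to 950 mm from the base axis. Payload 17.4 kg.
Tool frame: the origin (TCP) lies at the very end of the fingers, on their centre line; the grasp point (between the pads) lies robot.grip_depth behind it (robot.grip_depth is the distance from the TCP to the grasp point, in mm); z points along the fingers, y is the line along which they close (so a half turn about z gives the same grasp; the last joint's range is limited). The gripper opens to 93 mm and grips with 3 to 60 N. Pads are 15 mm wide; open, the fingers measure 128 mm over their backs; the gripper's body (75 mm by 188 mm) begins 65 mm behind the grasp point.
Start: joints at [1.289, 0.116, 1.442, -0, 1.584, -0.038], TCP at [162.947, 655.042, 218.646] pointing down, gripper open.
Joint ranges: [-2.83, 2.83], [-0.83, 2.19], [0.07, 2.5], [-1.14, 4.28], [0.01, 3], [-2.97, 2.97]. Speed limits (rad/s): [1.89, 1.89, 2.22, 3.14, 3.14, 3.14].

INTERFACE

Orientations are given as a unit quaternion [x, y, z, w].
In Python, from workcell import robot gives the robot as it stands. The module is installed in compiled form; this text tells all that it offers.
- The arm moves only by the tool servo_tool, never from a script. Its argument "deltas" is a list of rows, each an object with "linear": the shift along the tool's x, y, z in m, a list of three; "angular": the turn, a rotation vector about the tool's x, y, z in degrees, a list of three. In form: [{"linear": [x, y, z], "angular": [rx, ry, rz]}, ...]. A call has 1 to 20 rows; each row shifts and turns the commanded pose from where the row before left it, along the tool's axes as they then stand; what a row does not reach is not made up. A row lasts 1/10 s, in which the tool goes at most 50 mm and 8.59 degrees, less where a joint would pass 70% of its speed; a pose out of reach is approached as far as the arm can. A call with a gripper value outside its range is refused whole. "claw" is the opening, from -1 (shut) to 1 (fully open), set as the call begins (left out, the last holds). The fingers move at their own pace and stop on an object; "grip_force" is the grip in N (left out, the last holds). Time passes only in rows, so rows that do not move let the fingers close. It gives the time, the measured TCP pose, the force, the opening and the grip force at its end, in the units of the state.
- robot.get_state(): the state, without advancing time (a new reading comes with each control period).
- robot.get_image(name): name is "scene" or "top" or "wrist"; returns a dict with "pixels" (480x640x3 uint8, blue, green, red), "K" (3x3 intrinsics, pixels), "R" (3x3) and "t" (3): a world point X has camera coordinates R X + t. Camera axes: x right, y down, z forward; pixel columns grow to the right and rows downward; lengths in mm; the calibration is good to about 2 mm. A picture is of the moment at which its call begins. There is no depth.
- robot.job_done(): hands the job in; it is judged then, once.
The state is a dict: "time": time; "joints": joint angles; "joint_velocities": joint speeds; "joint_efforts": joint torques, N m; "tool_pos": TCP position; "ee_rot": TCP orientation; "wrist_force": force on the tool from outside, world axes, zero at the start; "ft_torque": the same for the moment, N m; "opening": finger opening in mm; "grip_force": force on a finger pad.
Only numpy, scipy, OpenCV 4.12 (cv2) and the standard library are available. Lean on these libraries where they do the work, as an engineer would, in place of code of your own. Each camera call takes 0.05 s, during which the arm holds its last target. There are 200 camera calls.

## Working session

There is one attempt and no reset: what is moved stays moved. The work goes in short steps, Python scripts to look and compute and a tool call to move; the robot and the scene stay as the last step left them, time stands still between calls to the robot, and variables do not carry over. Pictures are saved under pics/ and viewed, at most 10 in all, crops included, and the job is handed in when it is done.

Besides the shell and the picture viewer there is one more tool, called after ">>>" in YAML: its name, and indented under it one key for each argument. servo_tool: Moves the arm, as the interface text tells. Its arguments: {"type":"object","properties":{"deltas":{"type":"array","items":{"type":"object","properties":{"linear":{"type":"array","items":{"type":"number"}},"angular":{"type":"array","items":{"type":"number"}}}}},"claw":{"type":"number"},"grip_force":{"type":"number"}},"required":["deltas"]}

```bash
mkdir -p pics
python3 - <<'E'
from workcell import robot
import cv2,numpy as np,pickle
d={}
for n in ("scene","top"):
    d[n]=robot.get_image(n); cv2.imwrite(f"pics/{n}0.png",d[n]["pixels"])
    print(n,d[n]["K"].tolist(),np.round(d[n]["R"],4).tolist(),d[n]["t"])
pickle.dump(d,open("im0.pkl","wb"))
s=robot.get_state();print(s,robot.grip_depth)
E
```

```text
scene [[508.3951138095425, 0.0, 315.9082430989857], [0.0, 508.3951138095425, 239.7645309212571], [0.0, 0.0, 1.0]] [[0.3904, 0.9207, 0.0037], [0.769, -0.3238, -0.5512], [-0.5063, 0.218, -0.8343]] [-205.87790056 -286.51662748 1606.96978376]
top [[517.9425744524091, 0.0, 321.55847043787935], [0.0, 517.9425744524091, 241.33982991688134], [0.0, 0.0, 1.0]] [[0.0214, -0.9997, 0.012], [-0.9895, -0.0229, -0.1427], [0.143, -0.0088, -0.9897]] [  36.68536555  499.42015392 1101.11469152]
{'time': 0.1, 'joints': array([ 1.28921007e+00,  1.16445605e-01,  1.44218126e+00,  1.79172775e-05,
        1.58400796e+00, -3.77849621e-02]), 'joint_velocities': array([-2.74779822e-04, -2.45863121e-03, -2.09276583e-03, -3.99995851e-04,
       -1.96347610e-03, -4.79561444e-05]), 'joint_efforts': array([ 2.21205650e-03, -7.22902536e+01, -6.23870730e+01,  7.81684765e-02,
        2.26835517e-02, -5.70064230e-05]), 'tool_pos': array([162.88417947, 654.86787322, 217.98457643]), 'ee_rot': array([ 1.21598841e-01,  9.92579191e-01, -5.13030521e-04, -9.17004601e-05]), 'wrist_force': array([ 0.51168222,  1.18974418, -0.37019519]), 'ft_torque': array([-0.0044366 ,  0.011902  , -0.00713684]), 'grip_force': 0.0, 'opening': 93.11445099774458} 18.8
```

View pics/top0.png

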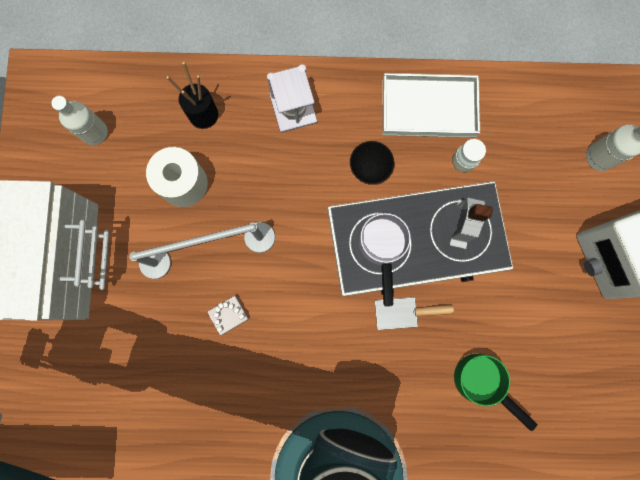

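View pics/scene0.png

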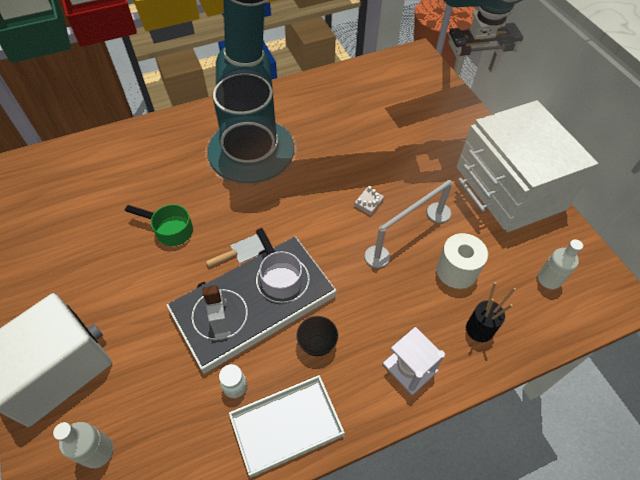

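Top view: the pan is at (385,238) on the left ring, with its handle toward the robot. The yoke is at (468,225) on the right ring. The bar runs from (134,257) to (254,228). The scene view agrees: yoke grip at (212,295), bar from (379,232) to (449,184). I'll enlarge the details next.

Run:
```python
import pickle,cv2,numpy as np
d=pickle.load(open("im0.pkl","rb"))
# (cam, x0,y0,w,h)
C=[("top",325,175,200,150),("scene",160,225,184,138),("top",120,190,160,120),("scene",340,160,140,105)]
t=[]
for c,x,y,w,h in C:
    im=cv2.resize(d[c]["pixels"][y:y+h,x:x+w],(400,300),interpolation=cv2.INTER_CUBIC)
    s=400/w
    for k in range(0,w,20): cv2.line(im,(int(k*s),0),(int(k*s),6),(0,255,255),1); cv2.putText(im,str(x+k),(int(k*s),16),0,.3,(0,255,255),1)
    for k in range(0,h,20): cv2.line(im,(0,int(k*s)),(6,int(k*s)),(0,255,255),1); cv2.putText(im,str(y+k),(8,int(k*s)+4),0,.3,(0,255,255),1)
    t.append(im)
cv2.imwrite("pics/c0.png",np.vstack([np.hstack(t[:2]),np.hstack(t[2:])]))
```

```text
(no output)
```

View pics/c0.png

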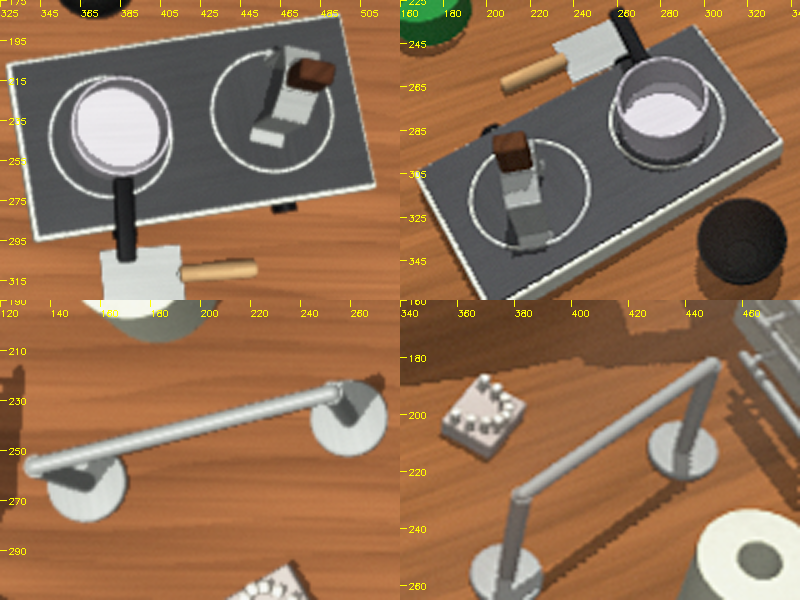

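```bash
cat > h.py <<'E'
import pickle,numpy as np,cv2
d=pickle.load(open("im0.pkl","rb"))
def P(v): return v["K"]@np.c_[v["R"],np.ravel(v["t"])]
def tri(v1,p1,v2,p2):
    X=cv2.triangulatePoints(P(v1),P(v2),np.float64(p1).reshape(2,1),np.float64(p2).reshape(2,1)).ravel();return X[:3]/X[3]
def onz(v,p,z):
    r=v["R"].T@np.linalg.inv(v["K"])@np.array([*p,1.]);c=-v["R"].T@np.ravel(v["t"]);return c+r*(z-c[2])/r[2]
def proj(v,X):
    q=P(v)@np.r_[X,1];return q[:2]/q[2]
E
python3 - <<'E'
from h import *
np.set_printoptions(precision=1,suppress=True)
t,s=d["top"],d["scene"]
for n,a,b in [("ringa",(380.5,243.5),(282.8,275.6)),("ringb",(461,231),(219.8,314.7)),("grip",(480.5,212.5),(211.5,294)),("railL",(134,256.4),(449.5,182.4)),("railR",(254.8,226.8),(381.7,228.3))]:
    print(n,tri(t,a,s,b))
for n,p in [("c1",(328.5,208)),("c2",(495,182.5)),("c3",(512.5,268)),("c4",(343.5,295.5)),("nearfoot",(458.5,243.5)),("farfoot",(461.5,202))]: print(n,onz(t,p,45))
for n,p in [("farfoot",(221,336)),("nearfoot",(225,303))]: print(n,onz(s,p,45))
E
```

```text
ringa [494.8 -79.   51.1]
ringb [ 529.  -259.    35.3]
grip [ 543.  -260.   171.3]
railL [446.  421.6 133.1]
railR [510.8 184.2 136.4]
c1 [571.5  34.2  45. ]
c2 [ 638.1 -334.6   45. ]
c3 [ 448.3 -367.6   45. ]
c4 [380.9  -1.7  45. ]
nearfoot [ 499.3 -251.    45. ]
farfoot [ 592.  -259.2   45. ]
farfoot [ 588.7 -271.9   45. ]
nearfoot [ 508.9 -237.1   45. ]
```

```bash
cat > plan.py <<'E'
# repeat one constant tool-frame row n times to reach (x,y,z,yaw deg of tool y)
import numpy as np,sys
from workcell import robot
from scipy.spatial.transform import Rotation as Ro
from scipy.optimize import fsolve
def pose():
    s=robot.get_state();R=Ro.from_quat(s["ee_rot"]).as_matrix();return s["tool_pos"],R
def plan(x,y,z,yaw,n):
    p,R=pose();ps=np.degrees(np.arctan2(R[1,1],R[0,1]))
    w=(ps-yaw)/n
    def end(v):
        q=np.array(p[:2]);
        for i in range(n):
            a=np.radians(ps-i*w);q=q+v[0]*np.array([-np.sin(a),np.cos(a)])+v[1]*np.array([np.cos(a),np.sin(a)])
        return q-[x,y]
    v=fsolve(end,[0,0])
    print("p",np.round(p,1),"yaw",round(ps,2),"x%d lin"%n,np.round([v[0]/1e3,v[1]/1e3,(p[2]-z)/n/1e3],4),"angz",round(w,3))
if __name__=="__main__":
    a=list(map(float,sys.argv[1:]));plan(*a[:4],int(a[4]))
E
python3 plan.py 500 -240 340 -10 25
```

```text
p [162.9 654.9 218. ] yaw 76.03 x25 lin [-0.0408 -0.0102 -0.0049] angz 3.441
```

>>> servo_tool:
  deltas:
    - {"linear":[-0.0408,-0.0102,-0.008],"angular":[0,0,3.44]}
    - {"linear":[-0.0408,-0.0102,-0.008],"angular":[0,0,3.44]}
    - {"linear":[-0.0408,-0.0102,-0.008],"angular":[0,0,3.44]}
    - {"linear":[-0.0408,-0.0102,-0.008],"angular":[0,0,3.44]}
    - {"linear":[-0.0408,-0.0102,-0.008],"angular":[0,0,3.44]}
    - {"linear":[-0.0408,-0.0102,-0.008],"angular":[0,0,3.44]}
    - {"linear":[-0.0408,-0.0102,-0.008],"angular":[0,0,3.44]}
    - {"linear":[-0.0408,-0.0102,-0.008],"angular":[0,0,3.44]}
    - {"linear":[-0.0408,-0.0102,-0.008],"angular":[0,0,3.44]}
    - {"linear":[-0.0408,-0.0102,-0.008],"angular":[0,0,3.44]}
    - {"linear":[-0.0408,-0.0102,-0.008],"angular":[0,0,3.44]}
    - {"linear":[-0.0408,-0.0102,-0.008],"angular":[0,0,3.44]}
    - {"linear":[-0.0408,-0.0102,-0.008],"angular":[0,0,3.44]}
    - {"linear":[-0.0408,-0.0102,-0.008],"angular":[0,0,3.44]}
    - {"linear":[-0.0408,-0.0102,-0.008],"angular":[0,0,3.44]}
  claw: 1

```text
time: 1.6
tool_pos: [537.9, 172.3, 338.5]
ee_rot: [0.542, 0.84, -0.0, -0.0]
wrist_force: [0.5, 0.5, -0.6]
opening: 92.9
grip_force: 0.0
```

>>> servo_tool:
  deltas:
    - {"linear":[-0.0408,-0.0102,0],"angular":[0,0,3.44]}
    - {"linear":[-0.0408,-0.0102,0],"angular":[0,0,3.44]}
    - {"linear":[-0.0408,-0.0102,0],"angular":[0,0,3.44]}
    - {"linear":[-0.0408,-0.0102,0],"angular":[0,0,3.44]}
    - {"linear":[-0.0408,-0.0102,0],"angular":[0,0,3.44]}
    - {"linear":[-0.0408,-0.0102,0],"angular":[0,0,3.44]}
    - {"linear":[-0.0408,-0.0102,0],"angular":[0,0,3.44]}
    - {"linear":[-0.0408,-0.0102,0],"angular":[0,0,3.44]}
    - {"linear":[-0.0408,-0.0102,0],"angular":[0,0,3.44]}
    - {"linear":[-0.0408,-0.0102,0],"angular":[0,0,3.44]}
    - {"linear":[0,0,0],"angular":[0,0,0]}
    - {"linear":[0,0,0],"angular":[0,0,0]}

```text
time: 2.8
tool_pos: [500.6, -239.3, 338.4]
ee_rot: [0.766, 0.642, -0.0, -0.0]
wrist_force: [-0.1, 0.6, -0.5]
opening: 92.6
grip_force: 0.0
```

Run:
```python
from workcell import robot
import cv2,pickle,numpy as np
v=robot.get_image("wrist");pickle.dump(v,open("w1.pkl","wb"));cv2.imwrite("pics/w1.png",v["pixels"])
s=robot.get_state();print(s["time"],s["tool_pos"],s["wrist_force"]);print(-v["R"].T@np.ravel(v["t"]))
from h import *
for X in [(543,-260,197),(505,-240,45),(580,-270,45)]: print(proj(v,np.array(X,float)))
```

```text
2.85 [ 500.97972199 -238.5857731   338.46114383] [0.6299141  0.43212767 0.2800758 ]
[ 516.11821647 -157.24756445  504.37420344]
[370.52647706 242.89682464]
[322.82546492 196.9756538 ]
[384.67188495 209.81956464]
```

View pics/w1.png

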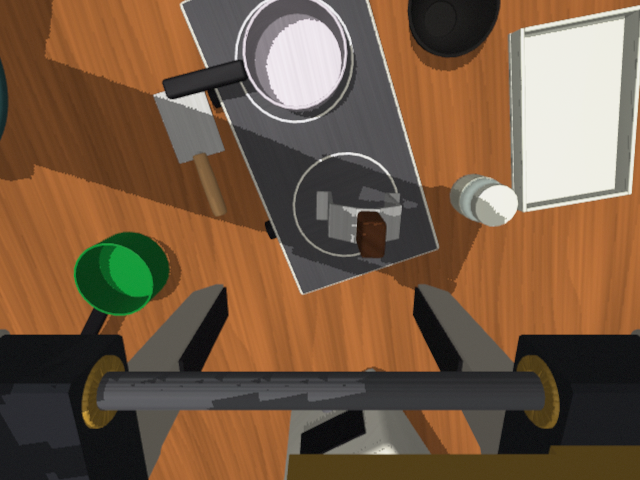

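The wrist view shows the yoke grip at about (371,234), nearly square to the fingers, with the near foot at (322,206). I'll enlarge that region to get the yaw.

Run:
```python
import pickle,cv2
v=pickle.load(open("w1.pkl","rb"))["pixels"]
x,y,w,h=300,160,133,100
im=cv2.resize(v[y:y+h,x:x+w],(798,600),interpolation=cv2.INTER_CUBIC)
for k in range(0,w,10): cv2.putText(im,str(x+k),(k*6,10),0,.35,(0,255,255),1);cv2.line(im,(k*6,12),(k*6,18),(0,255,255),1)
for k in range(0,h,10): cv2.putText(im,str(y+k),(0,k*6+4),0,.35,(0,255,255),1)
cv2.imwrite("pics/w1c.png",im)
```

```text
(no output)
```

View pics/w1c.png

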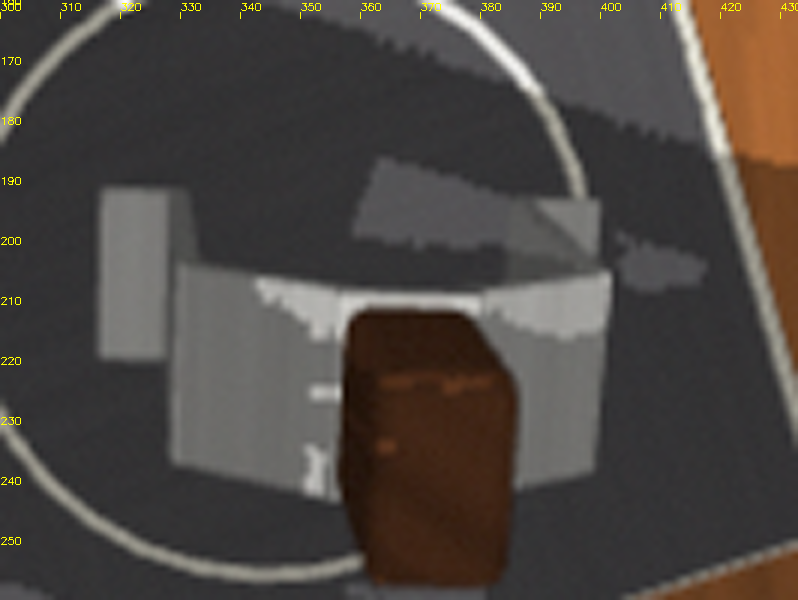

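Run:
```python
from h import *
from scipy.optimize import least_squares
v=pickle.load(open("w1.pkl","rb"));t=d["top"];s=d["scene"]
def mod(q):
    x,y,a,h=q;Y=lambda X,z,yy:np.array([x+np.cos(a)*X-np.sin(a)*yy,y+np.sin(a)*X+np.cos(a)*yy,45+z])
    return [(v,Y(-52,4,18),(317.2,191.3)),(v,Y(-52,4,-18),(316.3,219.7)),(v,Y(52,4,18),(400,193.3)),
     (v,Y(-38,h,18),(329.2,203.8)),(v,Y(-38,h,-18),(328.3,237)),(v,Y(38,h,18),(402,205.8)),(v,Y(38,h,-18),(399.5,238.3)),
     (v,Y(0,152,0),(372,240.5)),(t,Y(0,127,0),(480.5,212.5)),(s,Y(0,127,0),(211.5,294))]
f=lambda q:np.ravel([proj(c,X)-p for c,X,p in mod(q)])
r=least_squares(f,[545,-259,-.2,70],loss="soft_l1",x_scale=[1,1,.01,1])
print(r.x,np.degrees(r.x[2]));print(np.round(f(r.x).reshape(-1,2),1))
```

```text
[ 5.46018715e+02 -2.58710710e+02 -1.96345668e-01  8.23700654e+01] -11.249778082710334
[[-0.7  0. ]
 [-0.4 -0.3]
 [-0.3 -0.1]
 [-0.   0.2]
 [-0.1  0.1]
 [-0.1 -0.2]
 [-0.6  0.3]
 [ 1.7  0.4]
 [-0.7 -1.6]
 [ 0.9  0.8]]
```

```bash
python3 plan.py 546 -258.7 215 -11.2 6
```

```text
p [ 501.  -238.6  338.5] yaw -9.96 x6 lin [-0.0019  0.008   0.0206] angz 0.206
```

>>> servo_tool:
  deltas:
    - {"linear":[-0.0019,0.008,0.0206],"angular":[0,0,0.206]}
    - {"linear":[-0.0019,0.008,0.0206],"angular":[0,0,0.206]}
    - {"linear":[-0.0019,0.008,0.0206],"angular":[0,0,0.206]}
    - {"linear":[-0.0019,0.008,0.0206],"angular":[0,0,0.206]}
    - {"linear":[-0.0019,0.008,0.0206],"angular":[0,0,0.206]}
    - {"linear":[-0.0019,0.008,0.0206],"angular":[0,0,0.206]}
    - {"linear":[0,0,0.02],"angular":[0,0,0]}
    - {"linear":[0,0,0.02],"angular":[0,0,0]}
    - {"linear":[0,0,0.014],"angular":[0,0,0]}
    - {"linear":[0,0,0.008],"angular":[0,0,0]}
    - {"linear":[0,0,0],"angular":[0,0,0]}
    - {"linear":[0,0,0],"angular":[0,0,0]}
    - {"linear":[0,0,0],"angular":[0,0,0]}

```text
time: 4.15
tool_pos: [546.4, -258.8, 154.2]
ee_rot: [0.773, 0.635, 0.0, 0.001]
wrist_force: [-0.7, 1.1, 0.2]
opening: 92.8
grip_force: 0.0
```

>>> servo_tool:
  deltas:
    - {"linear":[0,0,0],"angular":[0,0,0]}
    - {"linear":[0,0,0],"angular":[0,0,0]}
    - {"linear":[0,0,0],"angular":[0,0,0]}
    - {"linear":[0,0,0],"angular":[0,0,0]}
    - {"linear":[0,0,0],"angular":[0,0,0]}
    - {"linear":[0,0,0],"angular":[0,0,0]}
    - {"linear":[0,0,0],"angular":[0,0,0]}
    - {"linear":[0,0,0],"angular":[0,0,0]}
    - {"linear":[0,0,0],"angular":[0,0,0]}
    - {"linear":[0,0,0],"angular":[0,0,0]}
  claw: -1
  grip_force: 35

```text
time: 5.15
tool_pos: [546.0, -258.7, 152.9]
ee_rot: [0.773, 0.635, -0.0, -0.0]
wrist_force: [-0.3, 0.3, -3.6]
opening: 21.9
grip_force: 35.0
```

>>> servo_tool:
  deltas:
    - {"linear":[0,0,-0.006],"angular":[0,0,0]}
    - {"linear":[0,0,-0.014],"angular":[0,0,0]}
    - {"linear":[0,0,-0.025],"angular":[0,0,0]}
    - {"linear":[0,0,-0.03],"angular":[0,0,0]}
    - {"linear":[0,0,-0.03],"angular":[0,0,0]}
    - {"linear":[0,0,-0.025],"angular":[0,0,0]}
    - {"linear":[0,0,-0.016],"angular":[0,0,0]}
    - {"linear":[0,0,0],"angular":[0,0,0]}

```text
time: 5.95
tool_pos: [546.5, -258.9, 301.9]
ee_rot: [0.773, 0.635, 0.001, 0.002]
wrist_force: [-0.2, -0.1, -3.5]
opening: 21.5
grip_force: 35.0
```

```bash
python3 plan.py 478 303 300 15.3 18
```

```text
p [ 546.5 -258.9  301.9] yaw -11.21 x18 lin [ 0.0316 -0.0031  0.0001] angz -1.473
```

>>> servo_tool:
  deltas:
    - {"linear":[0.0158,-0.0015,0],"angular":[0,0,-0.736]}
    - {"linear":[0.0316,-0.0031,0],"angular":[0,0,-1.473]}
    - {"linear":[0.0316,-0.0031,0],"angular":[0,0,-1.473]}
    - {"linear":[0.0316,-0.0031,0],"angular":[0,0,-1.473]}
    - {"linear":[0.0316,-0.0031,0],"angular":[0,0,-1.473]}
    - {"linear":[0.0316,-0.0031,0],"angular":[0,0,-1.473]}
    - {"linear":[0.0316,-0.0031,0],"angular":[0,0,-1.473]}
    - {"linear":[0.0316,-0.0031,0],"angular":[0,0,-1.473]}
    - {"linear":[0.0316,-0.0031,0],"angular":[0,0,-1.473]}
    - {"linear":[0.0316,-0.0031,0],"angular":[0,0,-1.473]}
    - {"linear":[0.0316,-0.0031,0],"angular":[0,0,-1.473]}
    - {"linear":[0.0316,-0.0031,0],"angular":[0,0,-1.473]}
    - {"linear":[0.0316,-0.0031,0],"angular":[0,0,-1.473]}
    - {"linear":[0.0316,-0.0031,0],"angular":[0,0,-1.473]}
    - {"linear":[0.0316,-0.0031,0],"angular":[0,0,-1.473]}
    - {"linear":[0.0316,-0.0031,0],"angular":[0,0,-1.473]}
    - {"linear":[0.0316,-0.0031,0],"angular":[0,0,-1.473]}
    - {"linear":[0.0316,-0.0031,0],"angular":[0,0,-1.473]}
    - {"linear":[0.0158,-0.0016,0],"angular":[0,0,-0.737]}
    - {"linear":[0,0,0],"angular":[0,0,0]}

```text
time: 7.95
tool_pos: [476.4, 305.1, 297.7]
ee_rot: [0.605, 0.796, -0.001, -0.0]
wrist_force: [0.9, -0.1, -3.6]
opening: 21.9
grip_force: 35.0
```

>>> servo_tool:
  deltas:
    - {"linear":[0,0,0],"angular":[0,0,0]}
    - {"linear":[0,0,0],"angular":[0,0,0]}

```text
time: 8.15
tool_pos: [477.9, 302.8, 298.8]
ee_rot: [0.607, 0.795, -0.0, 0.0]
wrist_force: [0.8, -0.1, -3.3]
opening: 22.1
grip_force: 35.0
```

Run:
```python
from workcell import robot
import pickle
from h import *
v=robot.get_image("wrist");pickle.dump(v,open("w2.pkl","wb"));im=v["pixels"].copy()
s=robot.get_state();print(s["time"],s["tool_pos"],s["ee_rot"])
for X in [(446,421.6,138),(510.8,184.2,138)]: print(proj(v,np.array(X,float)))
for k in range(0,640,40): cv2.putText(im,str(k),(k,10),0,.35,(0,255,255),1)
for k in range(0,480,40): cv2.putText(im,str(k),(0,k+4),0,.35,(0,255,255),1)
cv2.imwrite("pics/w2.png",im)
```

```text
8.2 [477.97032869 302.6888607  298.89871483] [ 6.07146938e-01  7.94589565e-01 -1.18584832e-04  6.69047994e-05]
[319.22139745  76.638553  ]
[319.1538978  339.67951176]
```

View pics/w2.png

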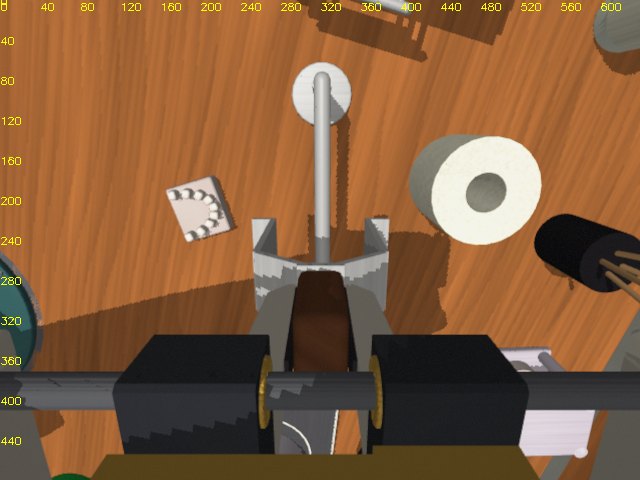

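The wrist view shows the bar running vertically at column ~322, with its far end at (322,74). The yoke straddles it with its feet at columns 253 and 388. I'll measure the bar line more precisely.

Run:
```python
from h import *
v=pickle.load(open("w2.pkl","rb"));g=v["pixels"].astype(float)
np.set_printoptions(precision=1,suppress=True)
pts=[]
for y in range(90,250,10):
    r=g[y,305:345]; m=(np.ptp(r,axis=1)<25); x=np.flatnonzero(m)+305   # grey pixels
    print(y,x.min(),x.max(),np.median(x),len(x),end=' | '); pts.append((np.median(x),y))
pts=np.array(pts)
W=np.array([onz(v,p,140) for p in pts]);print()
k=np.polyfit(W[:,1],W[:,0],1);print("yaw",np.degrees(np.arctan(-k[0])),"x at y303",np.polyval(k,303))
print(onz(v,(322,74),140),tri(v,(322,74),d["top"],(134,256.4)),tri(v,(322,74),d["scene"],(449.5,182.4)))
```

```text
90 305 344 324.5 40 | 100 305 344 324.5 40 | 110 305 344 324.5 40 | 120 306 337 321.5 32 | 130 314 329 321.5 16 | 140 315 329 322.0 15 | 150 315 329 322.0 15 | 160 315 329 322.0 15 | 170 315 329 322.0 15 | 180 315 329 322.0 15 | 190 315 329 322.0 15 | 200 315 329 322.0 15 | 210 315 329 322.0 15 | 220 315 329 322.0 15 | 230 315 329 322.0 15 | 240 315 329 322.0 15 | 
yaw 14.70343753720243 x at y303 480.7375602889914
[447.7 423.9 140. ] [447.3 426.7 116.2] [446.4 423.7 132.6]
```

>>> servo_tool:
  deltas:
    - {"linear":[0.004,0.002,0.01],"angular":[0,0,0]}
    - {"linear":[0,0,0.02],"angular":[0,0,0]}
    - {"linear":[0,0,0.025],"angular":[0,0,0]}
    - {"linear":[0,0,0.025],"angular":[0,0,0]}
    - {"linear":[0,0,0.02],"angular":[0,0,0]}
    - {"linear":[0,0,0.015],"angular":[0,0,0]}
    - {"linear":[0,0,0.01],"angular":[0,0,0]}
    - {"linear":[0,0,0.006],"angular":[0,0,0]}
    - {"linear":[0,0,0.003],"angular":[0,0,0]}
    - {"linear":[0,0,0.003],"angular":[0,0,0]}
    - {"linear":[0,0,0.002],"angular":[0,0,0]}
    - {"linear":[0,0,0.001],"angular":[0,0,0]}
    - {"linear":[0,0,0],"angular":[0,0,0]}
    - {"linear":[0,0,0],"angular":[0,0,0]}

```text
time: 9.6
tool_pos: [478.6, 308.0, 159.3]
ee_rot: [0.607, 0.795, 0.0, 0.0]
wrist_force: [-0.4, 0.3, -2.9]
opening: 21.7
grip_force: 35.0
```

Run:
```python
from workcell import robot
import pickle,cv2,numpy as np
s=robot.get_state();print(s["time"],s["tool_pos"],s["wrist_force"],s["ft_torque"])
a=robot.get_image("wrist")["pixels"];b=robot.get_image("scene")["pixels"][140:290,330:530]
im=np.hstack([cv2.resize(a,(400,300)),cv2.resize(b,(400,300),interpolation=cv2.INTER_CUBIC)]);cv2.imwrite("pics/r1.png",im)
```

```text
9.6 [478.60147473 308.00385632 159.29169837] [-0.40613697  0.29157342 -2.88860393] [-0.06550896  0.01192923  0.01328471]
```

View pics/r1.png

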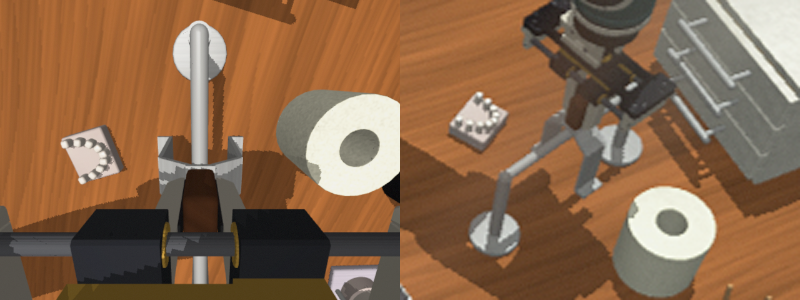

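The yoke is astride the bar, centred on it (bar at column ~200, legs at 160 and 240 in the half-size view). It isn't bearing yet, so I'll lower it to contact.

>>> servo_tool:
  deltas:
    - {"linear":[0,0,0.001],"angular":[0,0,0]}
    - {"linear":[0,0,0.001],"angular":[0,0,0]}
    - {"linear":[0,0,0],"angular":[0,0,0]}

```text
time: 10.0
tool_pos: [478.5, 307.9, 156.8]
ee_rot: [0.607, 0.795, -0.0, -0.0]
wrist_force: [-0.5, -0.4, -3.6]
opening: 21.6
grip_force: 35.0
```

>>> servo_tool:
  deltas:
    - {"linear":[0,0,0.0005],"angular":[0,0,0]}
    - {"linear":[0,0,0],"angular":[0,0,0]}

```text
time: 10.2
tool_pos: [478.6, 308.0, 156.7]
ee_rot: [0.607, 0.795, 0.0, 0.0]
wrist_force: [-0.3, -0.6, -1.8]
opening: 21.5
grip_force: 35.0
```

>>> servo_tool:
  deltas:
    - {"linear":[0,0,0.0005],"angular":[0,0,0]}
    - {"linear":[0,0,0],"angular":[0,0,0]}

```text
time: 10.4
tool_pos: [478.6, 308.0, 156.6]
ee_rot: [0.607, 0.795, 0.0, 0.0]
wrist_force: [-2.7, -0.8, 3.4]
opening: 22.0
grip_force: 35.0
```

>>> servo_tool:
  deltas:
    - {"linear":[0,0,0],"angular":[0,0,0]}
    - {"linear":[0,0,0],"angular":[0,0,0]}
    - {"linear":[0,0,0],"angular":[0,0,0]}
    - {"linear":[0,0,0],"angular":[0,0,0]}
    - {"linear":[0,0,0],"angular":[0,0,0]}
    - {"linear":[0,0,0],"angular":[0,0,0]}
    - {"linear":[0,0,0],"angular":[0,0,0]}
  claw: 0.4

```text
time: 11.1
tool_pos: [478.5, 308.0, 156.0]
ee_rot: [0.607, 0.795, -0.0, -0.0]
wrist_force: [-0.1, 0.2, -0.1]
opening: 64.7
grip_force: 0.0
```

Run:
```python
from workcell import robot
import pickle,cv2,numpy as np
s=robot.get_state();print(s["time"],s["tool_pos"],s["wrist_force"],s["opening"])
a=robot.get_image("wrist")["pixels"];b=robot.get_image("scene")["pixels"][140:290,330:530]
im=np.hstack([cv2.resize(a,(400,300)),cv2.resize(b,(400,300),interpolation=cv2.INTER_CUBIC)]);cv2.imwrite("pics/r2.png",im)
```

```text
11.1 [478.52369131 307.98534433 156.01781432] [-0.05439912  0.2222362  -0.12657274] 64.70646722100737
```

View pics/r2.png

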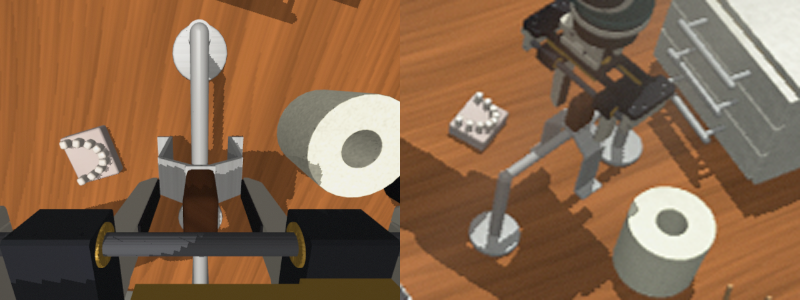

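The yoke hangs astride the bar, released: the fingers are clear on both sides, the bar is at column 200 and the legs are at 160 and 240. Next is the pan pose and plate geometry, from the pictures I already have.

>>> servo_tool:
  deltas:
    - {"linear":[0,0,-0.01],"angular":[0,0,0]}
    - {"linear":[0,0,-0.025],"angular":[0,0,0]}
    - {"linear":[0,0,-0.03],"angular":[0,0,0]}
    - {"linear":[0,0,-0.03],"angular":[0,0,0]}
    - {"linear":[0,0,-0.03],"angular":[0,0,0]}
    - {"linear":[0,0,-0.015],"angular":[0,0,0]}

```text
time: 11.8
tool_pos: [478.8, 308.1, 299.6]
ee_rot: [0.607, 0.795, 0.002, 0.001]
wrist_force: [0.7, 0.4, -0.4]
opening: 65.0
grip_force: 0.0
```

Run:
```python
from h import *
np.set_printoptions(precision=1,suppress=True)
t,s=d["top"],d["scene"];v=pickle.load(open("w1.pkl","rb"))
print("pan",onz(t,(385,239),103),onz(s,(280.3,264.6),103))
a,b=onz(t,(386.5,270),91),onz(t,(388.5,304),91);print("handle",a,b,np.degrees(np.arctan2(*(b-a)[[1,0]])))
for c,p,z in [("a top",(t,(380.5,243.5)),45),("b top",(t,(461,231)),45),("a sc",(s,(282.8,275.6)),45),("b sc",(s,(219.8,314.7)),45)]: print(c,onz(*p,z))
# wrist-1: ring b by left/right/top/bottom extremes, plate corner and pan handle
print("b w1",onz(v,(346,204),45),"corners",onz(v,(302.5,293.5),45),onz(v,(438,247),45),"hdl",onz(v,(165,86),91),onz(v,(243,70),91))
```

```text
pan [496.7 -82.7 103. ] [492.1 -80.9 103. ]
handle [433.6 -87.6  91. ] [363.6 -92.   91. ] -176.4364881715662
a top [495.3 -80.6  45. ]
b top [ 527.  -256.9   45. ]
a sc [491.8 -77.3  45. ]
b sc [ 534.3 -258.3   45. ]
b w1 [ 532.5 -254.    45. ] corners [ 454.7 -366.8   45. ] [ 643.1 -331.8   45. ] hdl [363.9 -88.   91. ] [447.6 -87.2  91. ]
```

```bash
python3 plan.py 480 -5 200 11 10
```

```text
p [478.8 308.1 299.6] yaw 15.31 x10 lin [-0.0305 -0.0071  0.01  ] angz 0.431
```

>>> servo_tool:
  deltas:
    - {"linear":[-0.0305,-0.0071,0],"angular":[0,0,0.43]}
    - {"linear":[-0.0305,-0.0071,0],"angular":[0,0,0.43]}
    - {"linear":[-0.0305,-0.0071,0],"angular":[0,0,0.43]}
    - {"linear":[-0.0305,-0.0071,0],"angular":[0,0,0.43]}
    - {"linear":[-0.0305,-0.0071,0],"angular":[0,0,0.43]}
    - {"linear":[-0.0305,-0.0071,0.02],"angular":[0,0,0.43]}
    - {"linear":[-0.0305,-0.0071,0.02],"angular":[0,0,0.43]}
    - {"linear":[-0.0305,-0.0071,0.02],"angular":[0,0,0.43]}
    - {"linear":[-0.0305,-0.0071,0.02],"angular":[0,0,0.43]}
    - {"linear":[-0.0305,-0.0071,0.02],"angular":[0,0,0.43]}
    - {"linear":[0,0,0.02],"angular":[0,-1.5,0]}
    - {"linear":[0,0,0],"angular":[0,-1.5,0]}
    - {"linear":[0,0,0],"angular":[0,-1.5,0]}
    - {"linear":[0,0,0],"angular":[0,-1.5,0]}
    - {"linear":[0,0,0],"angular":[0,0,0]}
    - {"linear":[0,0,0],"angular":[0,0,0]}

```text
time: 13.4
tool_pos: [480.2, -4.4, 176.7]
ee_rot: [0.635, 0.771, -0.033, 0.041]
wrist_force: [-0.1, 0.2, 0.1]
opening: 65.1
grip_force: 0.0
```

```bash
cat > tgt.py <<'E'
# straight shift in tool axes to world point
import sys,numpy as np
from plan import pose
p,R=pose();print(np.round(p,1),"yaw",np.degrees(np.arctan2(R[1,1],R[0,1])).round(2),"z",R[:,2].round(3))
print("tool mm",np.round(R.T@(np.array(list(map(float,sys.argv[1:4])))-p),1))
E
python3 tgt.py 480.6 -7.3 53
```

```text
[480.2  -4.4 176.7] yaw 11.09 z [ 0.021 -0.102 -0.995]
tool mm [ 10.   -0.3 123.4]
```

>>> servo_tool:
  deltas:
    - {"linear":[0.005,0,0.02],"angular":[0,0,0]}
    - {"linear":[0.005,0,0.025],"angular":[0,0,0]}
    - {"linear":[0,0,0.025],"angular":[0,0,0]}
    - {"linear":[0,0,0.025],"angular":[0,0,0]}
    - {"linear":[0,0,0.015],"angular":[0,0,0]}
    - {"linear":[0,0,0.008],"angular":[0,0,0]}
    - {"linear":[0,0,0.004],"angular":[0,0,0]}
    - {"linear":[0,0,0],"angular":[0,0,0]}
    - {"linear":[0,0,0],"angular":[0,0,0]}

```text
time: 14.3
tool_pos: [481.0, -7.8, 54.6]
ee_rot: [0.635, 0.771, -0.033, 0.041]
wrist_force: [-0.3, 0.7, -0.4]
opening: 65.2
grip_force: 0.0
```

```bash
python3 tgt.py 486.3 -36.8 53; python3 tgt.py 520.3 -211.3 53;python3 - <<'E'
from workcell import robot
import cv2,numpy as np,pickle
o={n:robot.get_image(n) for n in("wrist","top")};pickle.dump(o,open("p1.pkl","wb"))
s=cv2.resize(o["top"]["pixels"][170:320,320:520],(400,300),interpolation=cv2.INTER_CUBIC)
cv2.imwrite("pics/p1.png",np.hstack([cv2.resize(o["wrist"]["pixels"],(400,300)),s]))
E
```

```text
[481.   -7.8  54.6] yaw 11.01 z [ 0.021 -0.103 -0.994]
tool mm [-29.1  -0.3   4.7]
[481.   -7.8  54.6] yaw 11.01 z [ 0.021 -0.103 -0.994]
tool mm [-205.9   -0.3   23.3]
```

View pics/p1.png

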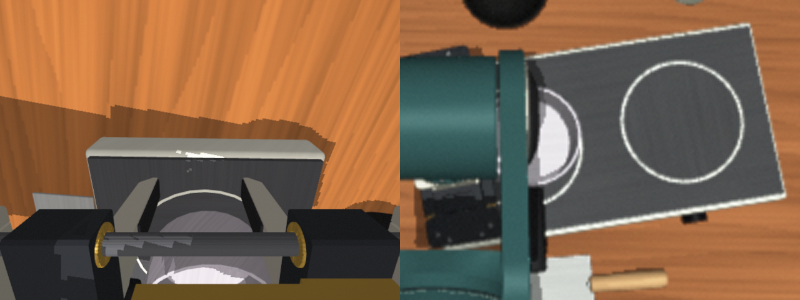

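The fingers straddle the pan's +y side symmetrically, and ring b is clear in the top view. I'll fit the ring from its pixels.

Run:
```python
from h import *
from workcell import robot
np.set_printoptions(precision=1,suppress=True)
o=pickle.load(open("p1.pkl","rb"));o["scene"]=robot.get_image("scene");o["w1"]=pickle.load(open("w1.pkl","rb"))
for n in("top","scene"):
  v=o[n]
  for B in [(529,-256)]:
    c=proj(v,np.array([*B,45.]));g=v["pixels"].min(2)
    ys,xs=np.nonzero(g>110);W=np.array([onz(v,(x,y),45)[:2] for x,y in zip(xs,ys) if abs(x-c[0])<60 and abs(y-c[1])<60])
    r=np.hypot(*(W-B).T);W=W[(r>52)&(r<80)]
    for _ in range(5):
        A=np.c_[2*W,np.ones(len(W))];q=np.linalg.lstsq(A,(W**2).sum(1),rcond=None)[0];R=np.sqrt(q[2]+q[0]**2+q[1]**2)
        W=W[abs(np.hypot(*(W-q[:2]).T)-R)<4]
    print(n,q[:2],R,len(W))
```

```text
top [ 528.7 -256.2] 65.93817622366569 497
scene [ 530.6 -258.5] 66.06722234315217 381
```

>>> servo_tool:
  deltas:
    - {"linear":[-0.008,0,0.0009],"angular":[0,0,0]}
    - {"linear":[-0.008,0,0.0009],"angular":[0,0,0]}
    - {"linear":[-0.006,0,0.0007],"angular":[0,0,0]}
    - {"linear":[-0.004,0,0.0005],"angular":[0,0,0]}
    - {"linear":[-0.004,0,0.0005],"angular":[0,0,0]}
    - {"linear":[-0.004,0,0.0005],"angular":[0,0,0]}
    - {"linear":[-0.006,0,0.0006],"angular":[0,0,0]}
    - {"linear":[-0.008,0,0.0008],"angular":[0,0,0]}
    - {"linear":[-0.008,0,0.0008],"angular":[0,0,0]}
    - {"linear":[-0.008,0,0.0008],"angular":[0,0,0]}
    - {"linear":[-0.008,0,0.0008],"angular":[0,0,0]}
    - {"linear":[-0.006,0,0.0006],"angular":[0,0,0]}
    - {"linear":[-0.004,0,0.0004],"angular":[0,0,0]}

```text
time: 15.75
tool_pos: [496.3, -89.5, 53.4]
ee_rot: [0.635, 0.77, -0.033, 0.04]
wrist_force: [-1.5, 4.2, 0.6]
opening: 64.9
grip_force: 2.0
```

```bash
python3 tgt.py 520.8 -212.3 53.5
```

```text
[496.3 -89.5  53.4] yaw 10.98 z [ 0.02  -0.103 -0.995]
tool mm [-124.6    0.7   12.9]
```

>>> servo_tool:
  deltas:
    - {"linear":[-0.006,0,0.0006],"angular":[0,0,0]}
    - {"linear":[-0.008,0,0.0008],"angular":[0,0,0]}
    - {"linear":[-0.008,0,0.0008],"angular":[0,0,0]}
    - {"linear":[-0.008,0,0.0008],"angular":[0,0,0]}
    - {"linear":[-0.008,0,0.0008],"angular":[0,0,0]}
    - {"linear":[-0.008,0,0.0008],"angular":[0,0,0]}
    - {"linear":[-0.008,0,0.0008],"angular":[0,0,0]}
    - {"linear":[-0.008,0,0.0008],"angular":[0,0,0]}
    - {"linear":[-0.008,0,0.0008],"angular":[0,0,0]}
    - {"linear":[-0.008,0,0.0008],"angular":[0,0,0]}
    - {"linear":[-0.008,0,0.0008],"angular":[0,0,0]}
    - {"linear":[-0.008,0,0.0008],"angular":[0,0,0]}
    - {"linear":[-0.008,0,0.0008],"angular":[0,0,0]}
    - {"linear":[-0.006,0,0.0006],"angular":[0,0,0]}
    - {"linear":[-0.005,0,0.0005],"angular":[0,0,0]}
    - {"linear":[-0.003,0,0.0003],"angular":[0,0,0]}
    - {"linear":[-0.002,0,0.0002],"angular":[0,0,0]}
    - {"linear":[0,0,0],"angular":[0,0,0]}

```text
time: 17.55
tool_pos: [519.0, -205.4, 54.2]
ee_rot: [0.635, 0.771, -0.033, 0.041]
wrist_force: [-1.7, 1.3, -1.3]
opening: 65.2
grip_force: 0.8
```

```bash
python3 tgt.py 520.8 -212.3 53.5
```

```text
[ 519.  -205.4   54.2] yaw 11.0 z [ 0.02  -0.103 -0.994]
tool mm [-7.   0.5  1.4]
```

>>> servo_tool:
  deltas:
    - {"linear":[-0.003,0,0.0004],"angular":[0,0,0]}
    - {"linear":[-0.003,0,0.0003],"angular":[0,0,0]}
    - {"linear":[-0.001,0,0.0001],"angular":[0,0,0]}
    - {"linear":[0,0,0],"angular":[0,0,0]}
    - {"linear":[0.004,0,-0.0004],"angular":[0,0,0]}
    - {"linear":[0.01,0,-0.001],"angular":[0,0,0]}
    - {"linear":[0.02,0,-0.002],"angular":[0,0,0]}
    - {"linear":[0.025,0,-0.003],"angular":[0,0,0]}
    - {"linear":[0.02,0,-0.002],"angular":[0,0,0]}
    - {"linear":[0,0,-0.025],"angular":[0,0,0]}
    - {"linear":[0,0,-0.035],"angular":[0,0,0]}
    - {"linear":[0,0,-0.04],"angular":[0,0,0]}
    - {"linear":[0.03,0,-0.04],"angular":[0,0,0]}
    - {"linear":[0.04,0,-0.03],"angular":[0,0,0]}
    - {"linear":[0.04,0,0],"angular":[0,0,0]}
    - {"linear":[0.04,0,0],"angular":[0,0,0]}
    - {"linear":[0.04,0,0],"angular":[0,0,0]}
    - {"linear":[0.02,0,0],"angular":[0,0,0]}
    - {"linear":[0,0,0],"angular":[0,0,0]}

```text
time: 19.45
tool_pos: [460.9, 90.6, 201.1]
ee_rot: [0.634, 0.772, -0.033, 0.04]
wrist_force: [-0.1, -0.1, 0.0]
opening: 65.3
grip_force: 0.0
```

Run:
```python
from workcell import robot
import cv2,numpy as np,pickle
o={n:robot.get_image(n) for n in("scene","top")};pickle.dump(o,open("f.pkl","wb"))
s=robot.get_state();print(s["time"],s["tool_pos"],s["wrist_force"])
t=o["top"]["pixels"];s=o["scene"]["pixels"];z=lambda i:cv2.resize(i,(400,300),interpolation=cv2.INTER_CUBIC)
cv2.imwrite("pics/f.png",np.vstack([np.hstack([z(t[170:320,320:520]),z(s[225:363,160:344])]),np.hstack([z(t),z(s[140:290,330:530])])]))
```

```text
19.55 [461.59019617  88.63565235 201.36858669] [-0.41637723 -0.52279892  0.18360491]
```

View pics/f.png

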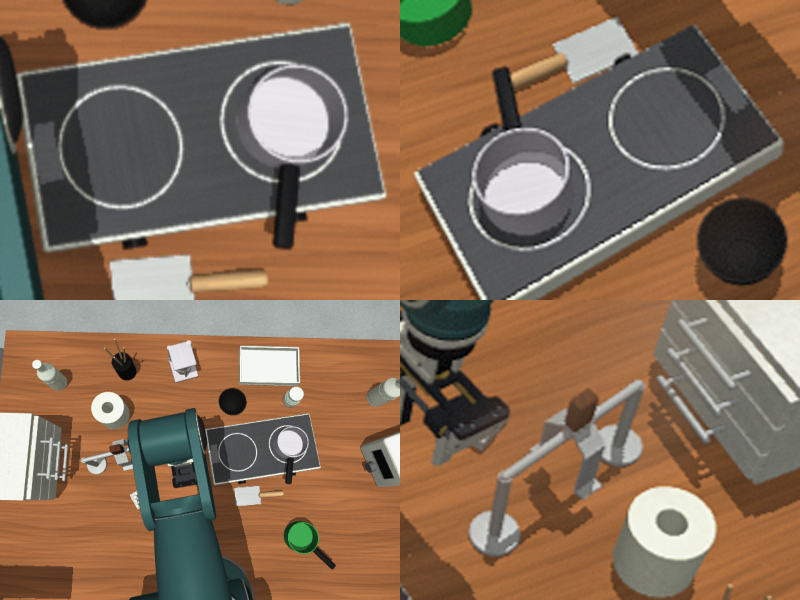

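Run:
```python
from h import *
o=pickle.load(open("f.pkl","rb"))
print(onz(o["top"],(468.5,227.5),103),onz(o["scene"],(215.7,300.9),103))
for n in o:
    v=o[n];im=v["pixels"].astype(int);c=proj(v,np.array([529.5,-257,48.]))
    m=(im.min(2)>195).astype(np.uint8);k,l,st,ce=cv2.connectedComponentsWithStats(m)
    i=[j for j in range(1,k) if st[j,4]>300 and np.hypot(*(ce[j]-c))<30]
    print(n,[(ce[j],st[j],onz(v,ce[j],48)) for j in i])
```

```text
[ 524.85252058 -256.34381834  103.        ] [ 525.92518746 -256.44912107  103.        ]
scene [(array([216.32019704, 311.21510673]), array([199, 300,  37,  23, 609], dtype=int32), array([ 523.56215154, -263.33677401,   48.        ]))]
top [(array([463.4527845 , 228.26957224]), array([ 444,  209,   40,   41, 1239], dtype=int32), array([ 532.708689  , -261.57829578,   48.        ]))]
```

The pan stands flat in ring b, about 4 mm off centre against a 13 mm margin. The yoke hangs on the bar, the other items are where they were, and the arm is clear.

```bash
python3 -c "
from workcell import robot
print(robot.job_done())"
```

```text
the job is handed in; nothing more can be done
None
```

I hung the yoke astride the rail and let go of it, then pushed the pan into the other ring, where it measures about 4 mm off centre, and handed the job in at about 20 s; no verdict came back.

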